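# Load the filter and set the dosing valve two turns open

### The arm

A 6-joint arm with a two-finger parallel gripper is mounted at the origin on a cart in front of the work surface, level with it; the furniture and walls round the work are solid. World frame = base frame: x ahead of the robot, y to its left, z up, the work surface at z = 0. Lengths are in m, angles in rad, forces in N, time in s.
With the tool pointing down it reaches from about 0.375 to 0.9 m from the base axis. Payload 3.1 kg.
Tool frame: the origin (TCP) lies between the finger pads; the fingertips stand manip.finger_overhang ahead of it and the grasp point (between the pads) lies 5 mm behind it (manip.finger_overhang is the distance from the TCP to the fingertips, in m); z points along the fingers, y is the line along which they close (so a half turn about z gives the same grasp; the last joint's range is limited). The gripper opens to 85 mm and grips with 20 to 120 N. Pads are 22 mm wide; open, the fingers measure 114 mm over their backs; the gripper's body (76 mm by 85 mm) begins 54 mm behind the grasp point. The pads swing forward as they close: fully open they stand 13 mm farther back than shut.
Start: joints at [-1.44, 0.527, 1.433, -0, 1.181, -0.178], TCP at [0.19, -0.595, 0.245] pointing down, gripper open.
Joint ranges: [-3.08, 3.08], [-0.75, 2.2], [0.22, 2.44], [-1.43, 4.57], [0, 2.65], [-2.85, 2.85]. Speed limits (rad/s): [2.79, 2.79, 3.14, 3.14, 3.14, 3.14].

### API

Orientations are given as a unit quaternion [x, y, z, w].
In Python, from station import manip gives the robot as it stands.
- The arm moves only by the tool drive_tool, never from a script. Its argument "plan" is a list of rows, each a list of 7 numbers: the shift along the tool's x, y, z in m, then the turn, a rotation vector about the tool's x, y, z in degrees, then the opening, from -1 (shut) to 1 (fully open). In form: [[x, y, z, wx, wy, wz, gripper], ...]. A call has 1 to 10 rows; each row shifts and turns the commanded pose from where the row before left it, along the tool's axes as they then stand; what a row does not reach is not made up. A row lasts 1/10 s, in which the tool goes at most 50 mm and 8.59 degrees, less where a joint would pass 70% of its speed; a pose out of reach is approached as far as the arm can. A call is refused whole if a number of a shift passes 0.05 or a number of a turn 8.59, either way. A call with a gripper value outside its range is refused whole. The fingers move at their own pace and stop on an object; "newtons" is the grip in N (left out, the last holds). Time passes only in rows, so rows that do not move let the fingers close. It gives the time, the measured TCP pose, the force, the opening and the grip force at its end, in the units of the state.
- manip.sense(): the state, without advancing time (a new reading comes with each control period).
- manip.snapshot(name): name is "scene" or "top" or "wrist"; returns a dict with "image" (480x640x3 uint8, red, green, blue), "z_map" (480x640 float32, m along the optical axis (not along the pixel's ray), 0 where there is no reading), "fov_y" (degrees; the focal length in pixels is half the picture's height over the tangent of half this angle, whatever the lens; pixels are square), "cx", "cy" (the principal point, pixels), "k1" (the pictures are not rectified: a ray, as slopes to the right and down, at radius r is drawn at 1 + k1 r^2 times it, then the intrinsics apply), "extrinsics" (4x4, takes a point from camera to world coordinates); the wrist camera has in their place "mount" (4x4, takes a point from camera to tool coordinates, whose origin is the TCP and whose axes are the flange's). Camera axes: x right, y up, looking along -z (the intrinsics and any distortion apply to the point x, -y, -z); pixel columns grow to the right and rows downward; lengths in m; the calibration is good to about 2 mm. A picture is of the moment at which its call begins: read the wrist's pose just before it.
- manip.sign_off(): hands the job in; it is judged then, once.
The state is a dict: "t": time; "q": joint angles; "qd": joint speeds; "tau": joint torques, N m; "tcp_pos": TCP position; "tool_rot": TCP orientation; "force": force on the tool from outside, world axes, zero at the start; "ft_torque": the same for the moment, N m; "finger_gap": opening from 0.0 (shut) to 1.0 (fully open); "gripper_force": force on a finger pad.
Only numpy, scipy, OpenCV 4.12 (cv2) and the standard library are available. Lean on these libraries where they do the work, as an engineer would, in place of code of your own. Each camera call takes 0.05 s, during which the arm holds its last target. There are 200 camera calls.

### The job

Slide the filter cartridge with the green cap fully home, foot first, into the bore of the blue filter block and let go of it. Then take the yellow crank handle of the red valve wheel, close the valve (clockwise seen from above) until it reaches its stop, and back it off exactly two full turns; finish there while still gripping the handle between the fingers, with the wheel at rest. Do not shift or tip the jar, the beaker or the glass stopper standing around.

Things in the scene. Friction and masses are not known exactly. Their poses are not given: they have to be found in the camera images.
- filter_cartridge: Loose filter cartridge standing upright, 75 mm tall, 60 g: white body with grey rings, 24 mm diameter, 0 to 46 mm height, its foot tapering to 18 mm over the lowest 5 mm; green cap of 22 mm diameter from 46 to 75 mm height, by which it can be gripped from above. Origin at the centre of its underside, z along its length towards the cap.
- dosing_skid: Fixed dosing unit: aluminium base plate 100 (x) by 220 (y) by 12 mm, carrying a blue filter block (46 x 46 mm, top 67 mm high) centred 70 mm to the plate's -y side, a pipe, and a brass valve centred 60 mm to its +y side. Origin at the centre of the plate's underside, z up. Its place and yaw vary.
- bore_mouth (a point): Centre of the round upright bore's mouth, in the top face of the blue filter block (67 mm above the worktop). The bore is 25.6 mm in diameter and 45 mm deep; its edge has a small chamfer for the eye only, so centre the cartridge by its tapered foot.
- bore_floor (a point): Centre of the bore's flat floor, 45 mm below the mouth (22 mm above the worktop). The cartridge's underside rests here when it is fully home, with the cap's top then 97 mm above the worktop and the whole cap standing out of the bore.
- valve_axis (a point): Fixed point on the upright axis of the valve wheel, 138 mm above the worktop, level with point handle_grip.
- handle_grip (a point): Point on the axis of the yellow crank handle, 138 mm above the worktop and 42 mm from the wheel's axis; it goes round with the wheel. The handle is an upright cylinder, 18 mm diameter, from 111.5 to 154.5 mm height, on the wheel's rim (rim top at 110 mm). It revolves freely about its own axis, so a gripper can carry it round without turning itself.
- crank_handle: The same yellow crank handle, to be gripped from above across its diameter with the fingertips above the rim; origin at the centre of its underside. Its own yaw means nothing, as it revolves.
- valve_wheel (a joint): Angle of the red valve wheel (96 mm outer diameter), rad: 0 = closed at its hard stop; grows anticlockwise seen from above (opening), one turn = 6.283, at most 21. Starts between 2 and 5.5. Turning takes about 2.5 N at the handle; it stays where it is left. At angle q the handle stands, seen from the wheel's axis, at angle q from the x axis of body dosing_skid.
- jar_b: Bystander: sample jar with blue lid, 52 mm diameter, 62 mm tall. Origin at the centre of its underside.
- beaker_250: Bystander: glass beaker, 74 mm diameter, 93 mm tall. Origin at the centre of its underside.
- glass_stopper: Bystander: clear glass stopper, 42 mm diameter, 50 mm tall. Origin at the centre of its underside.

How it is judged:
By the outcome, as a careful person would: the job done as asked, in the order asked, and still so for the second after the job is handed in, while the arm keeps its last pose, push and grip.
It also fails if it takes over 72 s, if anything falls off the work surface, if the arm or the gripper's body presses on something with over 40 N, if the wrist force passes 120 N, or if a joint passes its speed limit or range.

## Working session

There is one attempt and no reset: what is moved stays moved. The work goes in short steps, Python scripts to look and compute and a tool call to move; the robot and the scene stay as the last step left them, time stands still between calls to the robot, and variables do not carry over. Pictures are saved under pics/ and viewed, at most 10 in all, crops included, and the job is handed in when it is done.

Besides the shell and the picture viewer there is one more tool, called as name(argument=value, ...) on one line, values as JSON. drive_tool: Moves the arm, as the interface text tells. Its arguments: {"type":"object","properties":{"plan":{"type":"array"},"newtons":{"type":"number"}},"required":["plan"]}

```bash
ls; mkdir -p pics
cat > h.py <<'E'
import numpy as np, cv2
from station import manip
def K(s):
    h,w=s["image"].shape[:2]; f=h/2/np.tan(np.radians(s["fov_y"])/2); return f,s["cx"],s["cy"],s["k1"]
def T(s,st=None):
    if "extrinsics" in s: return np.array(s["extrinsics"])
    from scipy.spatial.transform import Rotation as R
    M=np.eye(4); r=np.array(st["tool_rot"]); M[:3,:3]=R.from_quat(r).as_matrix() if r.size==4 else r; M[:3,3]=st["tcp_pos"]
    return M@np.array(s["mount"])
def rays(s,uv):
    f,cx,cy,k=K(s); uv=np.atleast_2d(uv).astype(float)
    C=np.array([[f,0,cx],[0,f,cy],[0,0,1]])
    p=cv2.undistortPoints(uv[:,None],C,np.array([k,0,0,0,0.]))[:,0]
    return np.c_[p[:,0],-p[:,1],-np.ones(len(p))]
def plane(s,uv,z,st=None):
    M=T(s,st); d=rays(s,uv)@M[:3,:3].T; o=M[:3,3]; return o+d*((z-o[2])/d[:,2])[:,None]
def cloud(s,st=None):
    h,w=s["z_map"].shape; v,u=np.mgrid[:h,:w]; d=rays(s,np.c_[u.ravel(),v.ravel()])*s["z_map"].ravel()[:,None]
    M=T(s,st); P=d@M[:3,:3].T+M[:3,3]; P[s["z_map"].ravel()==0]=np.nan; return P.reshape(h,w,3)
def save(s,n): cv2.imwrite("pics/"+n,s["image"][:,:,::-1])
E
python3 - <<'E'
from h import *
st=manip.sense(); print(st, manip.finger_overhang)
for n in("scene","top"):
    s=manip.snapshot(n); save(s,n+".png"); print(n,s["fov_y"],s["cx"],s["cy"],s["k1"]);print(T(s).round(3)); np.save(n+".npy",s,allow_pickle=True)
E
```

```text
pics
{'t': 0.0, 'q': array([-1.44051121e+00,  5.28497290e-01,  1.43391546e+00,  4.43557918e-06,
        1.18140973e+00, -1.78465113e-01]), 'qd': array([ 0.00052635, -0.00072339, -0.00061016,  0.00131762, -0.00140444,
       -0.0001898 ]), 'tau': array([-9.66424923e-04, -4.42345190e+01, -1.78025222e+01, -3.29736513e-04,
        8.54531187e-03, -1.17690894e-05]), 'tcp_pos': array([ 0.18987563, -0.59472853,  0.24431029]), 'tool_rot': array([ 9.88107323e-01,  1.53761745e-01,  2.89059136e-05, -1.11454109e-03]), 'force': array([-0.49215865, -0.01033718,  0.34414108]), 'ft_torque': array([ 0.03003132,  0.01987187, -0.08462129]), 'gripper_force': 0.0, 'finger_gap': 1.0012950686613464} 0.014
scene 44.917549121445255 318.63995822985055 242.49627915658002 -0.11572546288049126
[[-0.439  0.601 -0.668 -0.246]
 [-0.898 -0.294  0.326  0.235]
 [-0.     0.743  0.669  0.905]
 [ 0.     0.     0.     1.   ]]
top 52.06325760611564 320.225287877252 238.02837821390807 0.032677179506709626
[[-0.028  0.998 -0.056  0.489]
 [-1.    -0.028  0.    -0.117]
 [-0.001  0.056  0.998  0.963]
 [ 0.     0.     0.     1.   ]]
```

View pics/top.png

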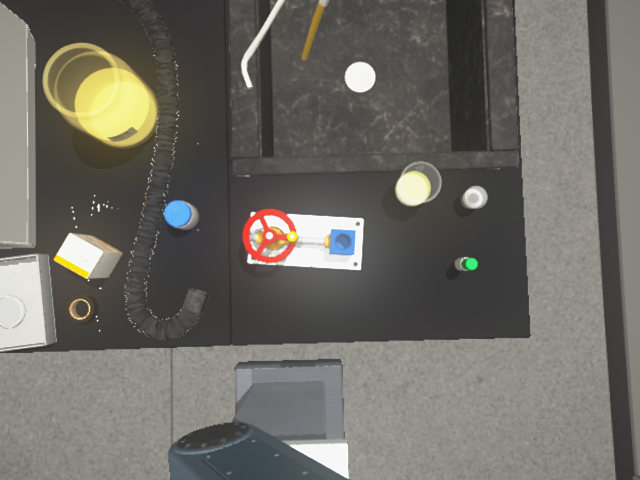

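View pics/scene.png

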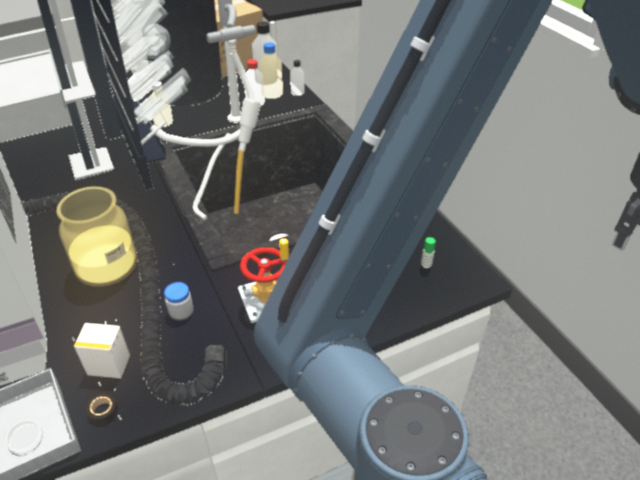

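Top view: the green cap is at about (470,264), the blue block at (342,242), the red wheel at (270,236) and the yellow handle at (292,237). The beaker is at (415,188), the stopper at (475,197) and the jar at (180,214). In the scene view the arm hides the block.

Run:
```python
from h import *
s=np.load("top.npy",allow_pickle=True).item(); P=cloud(s); hsv=cv2.cvtColor(s["image"],cv2.COLOR_RGB2HSV)
def m(lo,hi,box):
    k=cv2.inRange(hsv,lo,hi); z=np.zeros_like(k); x0,y0,x1,y1=box; z[y0:y1,x0:x1]=k[y0:y1,x0:x1]; return z>0
def rep(n,k,zt,band=.006):
    k2=k&(abs(P[...,2]-zt)<band); v,u=np.nonzero(k2); 
    if len(v)<5: print(n,"few",len(v),k.sum()); return
    (c,r)=cv2.minEnclosingCircle(np.c_[u,v].astype(np.float32)); p=plane(s,[c,[u.mean(),v.mean()]],zt)
    print(n,len(v),c,round(r,1),p.round(4).tolist(),np.nanmedian(P[k2],0).round(4))
rep("cap",m((45,100,60),(80,255,255),(440,245,500,285)),.075)
b=m((100,100,40),(125,255,255),(315,215,370,265)); rep("blue",b,.067)
k=b&(abs(P[...,2]-.067)<.006); v,u=np.nonzero(k); q=plane(s,np.c_[u,v],.067)[:,:2]; print("rect",cv2.minAreaRect((q*1000).astype(np.float32)))
y=m((20,120,120),(32,255,255),(280,220,310,255)); print("yz",np.nanmax(P[y][:,2])); rep("yellow",y,.1545)
r=m((0,130,80),(8,255,255),(235,200,310,270))|m((172,130,80),(180,255,255),(235,200,310,270)); rep("wheel",r,.11,.008)
# plate
w=m((0,0,140),(180,60,255),(235,200,375,280)); k=w&(abs(P[...,2]-.012)<.006); v,u=np.nonzero(k); q=plane(s,np.c_[u,v],.012)[:,:2]; print("plate",cv2.minAreaRect((q*1000).astype(np.float32)))
for n,c,z in(("beaker",(418,182),.093),("stopper",(475,195),.05),("jar",(178,214),.062)): print(n,plane(s,[c],z).round(3), P[c[1],c[0]])
```

```text
cap 115 (470.0, 264.0) 6.4 [[0.4846, -0.3853, 0.075], [0.485, -0.386, 0.075]] [ 0.4847 -0.3862  0.0746]
blue 423 (341.91729736328125, 241.90977478027344) 16.3 [[0.5312, -0.1567, 0.067], [0.5314, -0.1568, 0.067]] [ 0.5307 -0.1563  0.0666]
rect ((531.6622924804688, -157.26605224609375), (43.81047058105469, 44.43342590332031), 85.01324462890625)
yz 0.1567585988116008
yellow 58 (291.9347839355469, 236.67391967773438) 5.1 [[0.538, -0.0708, 0.1545], [0.538, -0.071, 0.1545]] [ 0.5374 -0.0709  0.1536]
wheel 1054 (268.9757995605469, 235.7096710205078) 27.1 [[0.5435, -0.0283, 0.11], [0.5431, -0.0249, 0.11]] [ 0.541  -0.0222  0.1089]
plate ((537.7188110351562, -88.8052749633789), (219.1103973388672, 99.47891998291016), 84.90835571289062)
beaker [[ 0.633 -0.294  0.093]] [ 0.64442828 -0.30831473  0.02368392]
stopper [[ 0.613 -0.408  0.05 ]] [ 0.61286314 -0.40861552  0.04743587]
jar [[0.591 0.143 0.062]] [0.59116639 0.1425736  0.06227356]
```

drive_tool(plan=[[0,0,0,0,0,5.9,1],[0,0,0,0,0,5.9,1],[0,0,0,0,0,5.9,1],[0.04,-0.028,0,0,0,0,1],[0.04,-0.028,0,0,0,0,1],[0.04,-0.028,0,0,0,0,1],[0.04,-0.028,0,0,0,0,1],[0.04,-0.028,0,0,0,0,1],[0.04,-0.028,0,0,0,0,1],[0.04,-0.028,0,0,0,0,1]])

```text
t: 1.1
tcp_pos: [0.4712, -0.3978, 0.2449]
tool_rot: [1.0, -0.0, -0.0, -0.0]
force: [0.6, -0.3, 0.5]
finger_gap: 1.0
gripper_force: 0.0
```

drive_tool(plan=[[0,0,0,0,0,0,1],[0,0,0,0,0,0,1]])

```text
t: 1.3
tcp_pos: [0.4706, -0.3983, 0.2448]
tool_rot: [1.0, 0.001, -0.001, -0.0]
force: [-1.5, -0.7, 0.7]
finger_gap: 1.003
gripper_force: 0.0
```

Run:
```python
from h import *
st=manip.sense(); s=manip.snapshot("wrist"); save(s,"w1.png"); print(st["tcp_pos"],st["tool_rot"],st["q"]); M=T(s,st);print(M.round(3))
hsv=cv2.cvtColor(s["image"],cv2.COLOR_RGB2HSV); k=cv2.inRange(hsv,(45,100,50),(80,255,255)); P=cloud(s,st)
n,l,a,c=cv2.connectedComponentsWithStats(k); i=1+a[1:,4].argmax(); print(a[i],c[i])
k2=(l==i)&(abs(P[...,2]-.075)<.005); v,u=np.nonzero(k2); cc,r=cv2.minEnclosingCircle(np.c_[u,v].astype(np.float32)); print(cc,r,plane(s,[cc,(u.mean(),v.mean())],.075,st), np.nanmedian(P[k2],0))
```

```text
[ 0.47060151 -0.3982761   0.24475741] [ 9.99998680e-01  1.49477865e-03 -5.94939459e-04 -2.29313257e-04] [-8.83087660e-01  5.17029643e-01  1.45458207e+00 -6.83864224e-04
  1.17108977e+00  6.84985582e-01]
[[ 0.003  0.952  0.306  0.548]
 [-1.     0.003  0.    -0.398]
 [-0.    -0.306  0.952  0.373]
 [ 0.     0.     0.     1.   ]]
[298 189  25  28 537] [309.86592179 203.06145251]
(309.926513671875, 204.0043182373047) 12.093862533569336 [[ 0.48600491 -0.38921626  0.075     ]
 [ 0.48595414 -0.38915581  0.075     ]] [ 0.48599304 -0.38925411  0.07493258]
```

View pics/w1.png

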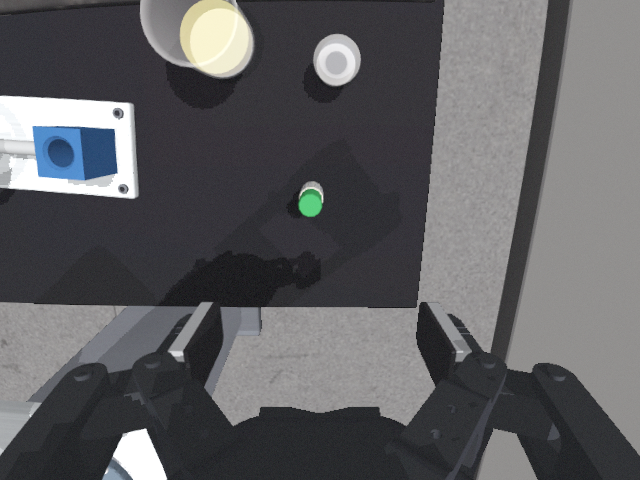

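Wrist view: the green cap is at (310,204) and the bore at (62,152), with the fingers open. Next I descend on the cap.

drive_tool(plan=[[0.015,-0.01,0.03,0,0,0,1],[0,0,0.04,0,0,0,1],[0,0,0.04,0,0,0,1],[0,0,0.035,0,0,0,1],[0,0,0.02,0,0,0,1],[0,0,0.014,0,0,0,1],[0,0,0,0,0,0,1],[0,0,0,0,0,0,1]])

```text
t: 2.15
tcp_pos: [0.4847, -0.3906, 0.0669]
tool_rot: [1.0, -0.001, 0.0, 0.0]
force: [-1.4, -0.1, -0.5]
finger_gap: 1.001
gripper_force: 0.0
```

Run:
```python
from h import *
st=manip.sense(); s=manip.snapshot("wrist"); save(s,"w2.png"); print(st["tcp_pos"],st["tool_rot"])
hsv=cv2.cvtColor(s["image"],cv2.COLOR_RGB2HSV); k=cv2.inRange(hsv,(45,100,50),(80,255,255)); P=cloud(s,st)
n,l,a,c=cv2.connectedComponentsWithStats(k); i=1+a[1:,4].argmax(); print(a[i],c[i])
k2=(l==i)&(abs(P[...,2]-.075)<.003); v,u=np.nonzero(k2); cc,r=cv2.minEnclosingCircle(np.c_[u,v].astype(np.float32)); print(cc,r,plane(s,[cc,(u.mean(),v.mean())],.075,st), np.nanmedian(P[k2],0))
```

```text
[ 0.48473752 -0.3906301   0.06688869] [ 9.99999592e-01 -7.24601228e-04  3.18129329e-04  4.34463107e-04]
[ 291  278   53   73 3044] [316.83935611 315.13107753]
(317.0, 326.0) 26.476503372192383 [[ 0.48681442 -0.38911461  0.075     ]
 [ 0.48663923 -0.38909856  0.075     ]] [ 0.48670646 -0.38911415  0.07508995]
```

View pics/w2.png

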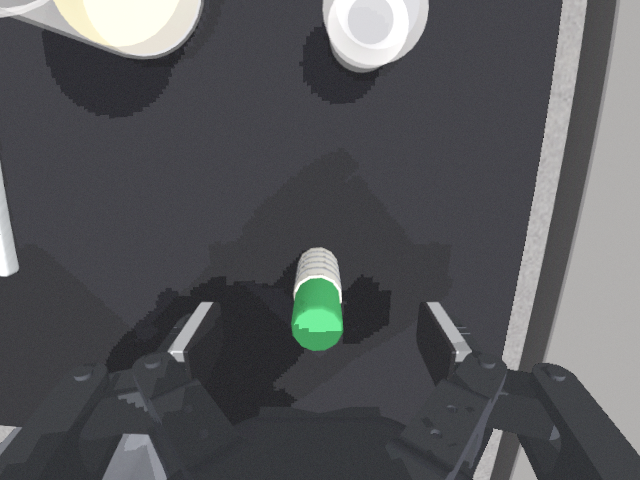

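The cap (317,326) sits midway between the pads, so I close.

drive_tool(newtons=30, plan=[[0.001,-0.001,0,0,0,0,0],[0,0,0,0,0,0,-1],[0,0,0,0,0,0,-1],[0,0,0,0,0,0,-1],[0,0,0,0,0,0,-1],[0,0,0,0,0,0,-1],[0,0,0,0,0,0,-1],[0,0,0,0,0,0,-1]])

```text
t: 3.0
tcp_pos: [0.4862, -0.3886, 0.0667]
tool_rot: [1.0, -0.0, 0.0, 0.0]
force: [-0.4, -0.6, 4.0]
finger_gap: 0.233
gripper_force: 29.4
```

drive_tool(plan=[[0,0,-0.02,0,0,0,-1],[0,0,-0.04,0,0,0,-1],[0,0,-0.05,0,0,0,-1],[0.002,-0.038,0,0,0,0,-1],[0.002,-0.038,0,0,0,0,-1],[0.002,-0.04,0,0,0,0,-1],[0.002,-0.04,0,0,0,0,-1],[0.002,-0.04,0,0,0,0,-1],[0.004,-0.035,0,0,0,0,-1],[0,0,0,0,0,0,-1]])

```text
t: 4.0
tcp_pos: [0.4985, -0.1527, 0.1756]
tool_rot: [1.0, 0.002, -0.002, -0.002]
force: [-0.7, -0.1, -0.7]
finger_gap: 0.235
gripper_force: 29.6
```

drive_tool(plan=[[0,0,0,0,0,0,-1],[0,0,0,0,0,0,-1],[0,0,0,0,0,0,-1]])

```text
t: 4.3
tcp_pos: [0.5002, -0.1588, 0.1762]
tool_rot: [1.0, -0.001, 0.0, 0.0]
force: [-0.7, -0.1, -1.6]
finger_gap: 0.239
gripper_force: 29.6
```

Run:
```python
from h import *
st=manip.sense(); s=manip.snapshot("wrist"); save(s,"w3.png"); print(st["tcp_pos"],st["tool_rot"])
hsv=cv2.cvtColor(s["image"],cv2.COLOR_RGB2HSV); P=cloud(s,st)
k=(cv2.inRange(hsv,(100,80,40),(125,255,255))>0)&(abs(P[...,2]-.067)<.004); v,u=np.nonzero(k); q=plane(s,np.c_[u,v],.067,st)[:,:2]*1000
print("block",cv2.minAreaRect(q.astype(np.float32)))
k8=(k*255).astype(np.uint8); cs,hi=cv2.findContours(k8,cv2.RETR_CCOMP,cv2.CHAIN_APPROX_NONE)
for c,h in zip(cs,hi[0]):
    if len(c)>25: p=plane(s,c[:,0],.067,st)[:,:2]*1000; print(len(c),h[3],cv2.fitEllipse(p.astype(np.float32)),cv2.minEnclosingCircle(p.astype(np.float32)))
k=cv2.inRange(hsv,(45,100,50),(80,255,255)); v,u=np.nonzero(k); print("cap",u.mean(),v.mean(),u.min(),u.max(),v.min(),v.max())
zt=st["tcp_pos"][2]+.0083
k2=(k>0)&(abs(P[...,2]-zt)<.004);v,u=np.nonzero(k2);cc,r=cv2.minEnclosingCircle(np.c_[u,v].astype(np.float32)); print(cc,r,plane(s,[cc,(u.mean(),v.mean())],zt,st))
```

```text
[ 0.50021363 -0.15878189  0.17621282] [ 9.99999593e-01 -8.55991738e-04  1.87821685e-04  2.16096595e-04]
block ((532.4371337890625, -159.45440673828125), (46.026039123535156, 45.93335723876953), 84.92073822021484)
252 -1 ((532.4029541015625, -159.32276916503906), (53.1562614440918, 53.48121643066406), 95.94860076904297) ((532.1906127929688, -159.559814453125), 31.935253143310547)
102 0 ((532.8992309570312, -159.4229278564453), (24.89904022216797, 25.61351776123047), 12.721076011657715) ((533.03515625, -159.41818237304688), 13.120879173278809)
cap 319.433818663137 318.0281270681668 295 344 281 353
(319.16290283203125, 328.74090576171875) 25.876279830932617 [[ 0.50112003 -0.15814974  0.18451282]
 [ 0.50093306 -0.15824122  0.18451282]]
```

View pics/w3.png

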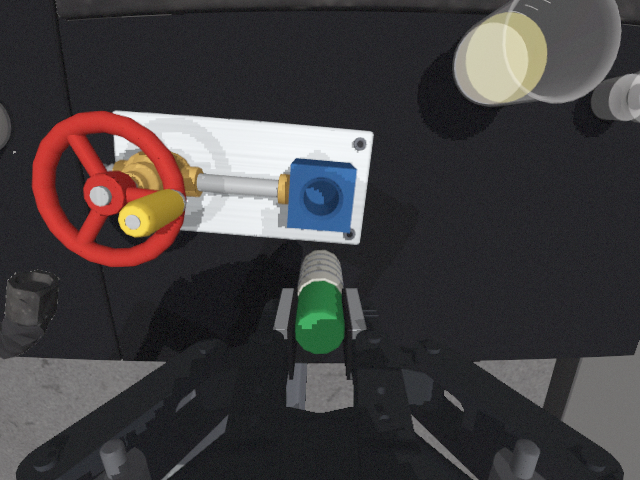

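Wrist view: the cartridge is held with the cap at (319,329), and the bore is clear at (322,196).

drive_tool(plan=[[0.016,0.001,0,0,0,0,-1],[0.0155,0,0,0,0,0,-1],[0,0,0.02,0,0,0,-1],[0,0,0.017,0,0,0,-1],[0,0,0,0,0,0,-1],[0,0,0,0,0,0,-1],[0,0,0,0,0,0,-1]])

```text
t: 5.05
tcp_pos: [0.532, -0.1592, 0.1401]
tool_rot: [1.0, -0.0, 0.001, 0.0]
force: [-1.0, -0.2, -1.5]
finger_gap: 0.237
gripper_force: 29.6
```

drive_tool(plan=[[0,0.0007,0.003,0,0,0,-1],[0,0,0.003,0,0,0,-1],[0,0,0.003,0,0,0,-1],[0,0,0.003,0,0,0,-1],[0,0,0.003,0,0,0,-1],[0,0,0,0,0,0,-1],[0,0,0,0,0,0,-1]])

```text
t: 5.75
tcp_pos: [0.5319, -0.1592, 0.1242]
tool_rot: [1.0, -0.0, 0.0, 0.0]
force: [1.1, 0.5, -0.9]
finger_gap: 0.236
gripper_force: 29.6
```

drive_tool(plan=[[0,0,0.006,0,0,0,-1],[0,0,0.006,0,0,0,-1],[0,0,0.006,0,0,0,-1],[0,0,0.006,0,0,0,-1],[0,0,0.005,0,0,0,-1],[0,0,0.003,0,0,0,-1],[0,0,0.002,0,0,0,-1],[0,0,0.001,0,0,0,-1],[0,0,0,0,0,0,-1]])

```text
t: 6.65
tcp_pos: [0.5321, -0.1595, 0.0894]
tool_rot: [1.0, -0.0, 0.001, 0.0]
force: [3.8, -1.0, -1.9]
finger_gap: 0.238
gripper_force: 29.6
```

drive_tool(plan=[[0,0,0.001,0,0,0,-1],[0,0,0.001,0,0,0,-1],[0,0,0,0,0,0,-1]])

```text
t: 6.95
tcp_pos: [0.5322, -0.1595, 0.0887]
tool_rot: [1.0, -0.0, 0.001, 0.001]
force: [2.5, 0.0, 8.4]
finger_gap: 0.237
gripper_force: 30.5
```

drive_tool(plan=[[0,0,0,0,0,0,0.1],[0,0,0,0,0,0,0.1],[0,0,0,0,0,0,0.1],[0,0,0,0,0,0,0.1],[0,0,-0.01,0,0,0,0.1],[0,0,-0.03,0,0,0,0.1],[0,0,-0.04,0,0,0,0.1],[-0.03,0,-0.04,0,0,0,0.1],[-0.03,0,0,0,0,0,0.1],[0,0,0,0,0,0,0.1]])

```text
t: 7.95
tcp_pos: [0.468, -0.158, 0.2088]
tool_rot: [1.0, -0.0, -0.001, -0.0]
force: [-0.4, 1.0, -0.2]
finger_gap: 0.545
gripper_force: 0.0
```

```bash
cat > handle.py <<'E'
from h import *
import sys
st=manip.sense(); s=manip.snapshot("wrist"); save(s,sys.argv[1]); print(st["tcp_pos"],st["tool_rot"])
hsv=cv2.cvtColor(s["image"],cv2.COLOR_RGB2HSV); P=cloud(s,st)
def top(n,lo,hi,zt,b=.004):
    k=(cv2.inRange(hsv,lo,hi)>0)&(abs(P[...,2]-zt)<b); v,u=np.nonzero(k)
    if len(v)<20: print(n,"none");return
    cc,r=cv2.minEnclosingCircle(np.c_[u,v].astype(np.float32)); print(n,len(v),cc,plane(s,[cc,(u.mean(),v.mean())],zt,st).round(4).tolist(),np.nanmedian(P[k],0).round(4))
top("cap",(45,100,50),(80,255,255),.097)
top("handle",(20,100,80),(35,255,255),.1545)
k=(cv2.inRange(hsv,(0,130,60),(8,255,255))|cv2.inRange(hsv,(172,130,60),(180,255,255)))>0
v,u=np.nonzero(k&(abs(P[...,2]-.107)<.006)); 
if len(v): q=plane(s,np.c_[u,v],.107,st)[:,:2]*1000; print("wheel",cv2.minEnclosingCircle(q.astype(np.float32)))
E
python3 handle.py w4.png
```

```text
[ 0.46798066 -0.15797515  0.20884864] [ 9.99999235e-01 -4.45129801e-04 -1.09208157e-03 -3.73441139e-04]
cap 739 (322.5909118652344, 151.86363220214844) [[0.532, -0.1597, 0.097], [0.5319, -0.1596, 0.097]] [ 0.5319 -0.1599  0.0972]
handle 645 (160.96954345703125, 146.13958740234375) [[0.539, -0.0738, 0.1545], [0.539, -0.0737, 0.1545]] [ 0.539  -0.0742  0.1543]
wheel ((543.6815185546875, -30.49471664428711), 47.99785232543945)
```

View pics/w4.png

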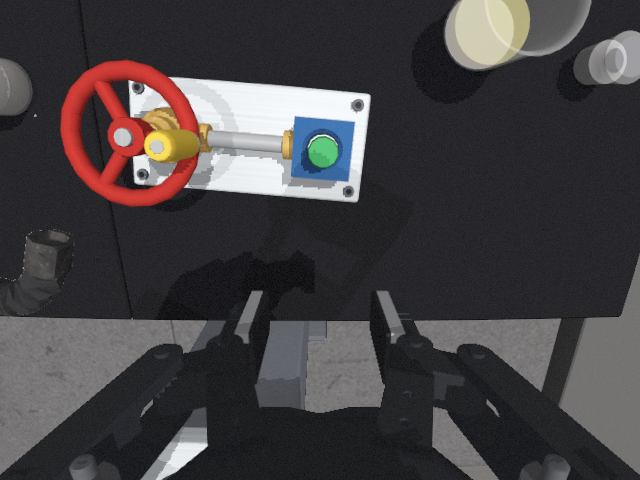

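The cap top reads 97.2 mm, so the cartridge is fully home: cap at (323,152) in the bore, handle top at (161,146). Next I go to the handle.

drive_tool(plan=[[0.035,-0.042,0,0,0,0,0.1],[0.036,-0.042,0,0,0,0,0.1],[0,0,0,0,0,0,0.1],[0,0,0,0,0,0,0.1],[0,0,0.03,0,0,0,0.1],[0,0,0.03,0,0,0,0.1],[0,0,0.016,0,0,0,0.1],[0,0,0,0,0,0,0.1],[0,0,0,0,0,0,0.1]])

```text
t: 8.9
tcp_pos: [0.5358, -0.0837, 0.1312]
tool_rot: [1.0, -0.001, -0.0, -0.0]
force: [-0.5, -1.1, 1.2]
finger_gap: 0.547
gripper_force: 0.0
```

drive_tool(newtons=50, plan=[[0,0,0,0,0,0,-1],[0,0,0,0,0,0,-1],[0,0,0,0,0,0,-1],[0,0,0,0,0,0,-1],[0,0,0,0,0,0,-1],[0,0,0,0,0,0,-1]])

```text
t: 9.5
tcp_pos: [0.5347, -0.0731, 0.1337]
tool_rot: [1.0, -0.002, -0.001, -0.008]
force: [1.9, 31.4, 13.2]
finger_gap: 0.197
gripper_force: 48.6
```

Some of the shift was clipped, so the arm is pulling sideways at 31 N. I relieve it and re-grip centred.

drive_tool(plan=[[0,-0.005,0,0,0,0,-1],[0,-0.005,0,0,0,0,0.1],[0,0,0,0,0,0,0.1],[0.002,0,0,0,0,0,0.1],[0.002,0,0,0,0,0,0.1],[0,0,0,0,0,0,0.1],[0,0,0,0,0,0,0.1]])

```text
t: 10.2
tcp_pos: [0.5401, -0.0733, 0.1311]
tool_rot: [1.0, -0.0, -0.0, 0.0]
force: [-0.3, -0.9, -0.3]
finger_gap: 0.552
gripper_force: 0.0
```

drive_tool(plan=[[0,-0.001,-0.002,0,0,0,-1],[0,0,0,0,0,0,-1],[0,0,0,0,0,0,-1],[0,0,0,0,0,0,-1],[0,0,0,0,0,0,-1],[0,0,0,0,0,0,-1],[0,0,0,0,0,0,-1]])

```text
t: 10.9
tcp_pos: [0.5402, -0.0721, 0.1336]
tool_rot: [1.0, 0.0, 0.0, 0.0]
force: [-0.6, -3.6, 4.5]
finger_gap: 0.192
gripper_force: 49.0
```

```bash
cat > arc.py <<'E'
import numpy as np,sys
from station import manip
st=manip.sense(); p=np.array(st["tcp_pos"]); C=np.array([.5436,-.0303]); d=p[:2]-C
print("tcp",p.round(4),"r",np.hypot(*d),"ang skid",np.degrees(np.arctan2(d[1],d[0]))+5.1,"F",st["force"].round(1))
# chord rows: world angles from a0 by step, r fixed; argv: skid angle deg start, step deg, n
if len(sys.argv)>1:
    a0,sp,n=map(float,sys.argv[1:4]); a=np.radians(a0-5.1+sp*np.arange(n+1)); x=.042*np.cos(a); y=.042*np.sin(a)
    for X,Y in zip(np.diff(x),np.diff(y)): print(f"[{X:.4f}, {-Y:.4f}]",end=" ")
E
python3 arc.py -92 -15 24
```

```text
tcp [ 0.5402 -0.0721  0.1336] r 0.04197937216530679 ang skid -89.55504095371964 F [-0.6 -3.6  4.5]
[-0.0106, -0.0028] [-0.0095, -0.0054] [-0.0078, -0.0077] [-0.0055, -0.0095] [-0.0029, -0.0106] [-0.0001, -0.0110] [0.0028, -0.0106] [0.0054, -0.0095] [0.0077, -0.0078] [0.0095, -0.0055] [0.0106, -0.0029] [0.0110, -0.0001] [0.0106, 0.0028] [0.0095, 0.0054] [0.0078, 0.0077] [0.0055, 0.0095] [0.0029, 0.0106] [0.0001, 0.0110] [-0.0028, 0.0106] [-0.0054, 0.0095] [-0.0077, 0.0078] [-0.0095, 0.0055] [-0.0106, 0.0029] [-0.0110, 0.0001]
```

drive_tool(plan=[[-0.0106,-0.0028,0,0,0,0,-1],[-0.0095,-0.0054,0,0,0,0,-1],[-0.0078,-0.0077,0,0,0,0,-1],[-0.0055,-0.0095,0,0,0,0,-1],[-0.0029,-0.0106,0,0,0,0,-1],[-0.0001,-0.011,0,0,0,0,-1],[0,0,0,0,0,0,-1],[0,0,0,0,0,0,-1]])

```text
t: 11.7
tcp_pos: [0.5023, -0.0228, 0.1335]
tool_rot: [1.0, -0.0, -0.001, -0.001]
force: [-2.4, 3.6, 7.9]
finger_gap: 0.195
gripper_force: 50.8
```

```bash
python3 arc.py
```

```text
tcp [ 0.5023 -0.0228  0.1335] r 0.04198375168054796 ang skid 174.87776787983907 F [-2.4  3.6  7.9]
```

drive_tool(plan=[[0.0028,-0.0106,0,0,0,0,-1],[0.0054,-0.0095,0,0,0,0,-1],[0.0077,-0.0078,0,0,0,0,-1],[0.0095,-0.0055,0,0,0,0,-1],[0.0106,-0.0029,0,0,0,0,-1],[0.011,-0.0001,0,0,0,0,-1],[0.0106,0.0028,0,0,0,0,-1],[0.0095,0.0054,0,0,0,0,-1],[0,0,0,0,0,0,-1],[0,0,0,0,0,0,-1]])

```text
t: 12.7
tcp_pos: [0.5708, 0.0019, 0.1336]
tool_rot: [1.0, 0.0, -0.0, 0.001]
force: [-3.1, -6.3, 5.1]
finger_gap: 0.193
gripper_force: 50.8
```

```bash
python3 arc.py 57 -10 8
```

```text
tcp [0.5708 0.0019 0.1336] r 0.042124782904396106 ang skid 54.96918315131838 F [-3.1 -6.3  5.1]
[0.0053, 0.0050] [0.0044, 0.0059] [0.0033, 0.0065] [0.0021, 0.0070] [0.0009, 0.0073] [-0.0004, 0.0073] [-0.0017, 0.0071] [-0.0029, 0.0067]
```

drive_tool(plan=[[0.0053,0.005,0,0,0,0,-1],[0.0044,0.0059,0,0,0,0,-1],[0.0033,0.0065,0,0,0,0,-1],[0.0021,0.007,0,0,0,0,-1],[0.0009,0.0073,0,0,0,0,-1],[0,0,0,0,0,0,-1],[0,0,0,0,0,0,-1]])

```text
t: 13.4
tcp_pos: [0.5856, -0.0283, 0.1336]
tool_rot: [1.0, -0.0, -0.001, -0.0]
force: [-3.6, -3.1, 7.1]
finger_gap: 0.193
gripper_force: 51.0
```

```bash
python3 arc.py
```

```text
tcp [ 0.5856 -0.0283  0.1336] r 0.042056727669400606 ang skid 7.7867884606810405 F [-3.6 -3.1  7.1]
```

drive_tool(plan=[[0,0.002,0,0,0,0,-1],[0,0.002,0,0,0,0,-1],[-0.0002,0.002,0,0,0,0,-1],[-0.0002,0.002,0,0,0,0,-1],[0,0,0,0,0,0,-1],[0,0,0,0,0,0,-1]])

```text
t: 14.0
tcp_pos: [0.5854, -0.0342, 0.1335]
tool_rot: [1.0, -0.001, -0.001, -0.002]
force: [-2.1, 3.8, 7.3]
finger_gap: 0.192
gripper_force: 51.0
```

```bash
python3 arc.py
```

```text
tcp [ 0.5854 -0.0342  0.1335] r 0.04202589004330855 ang skid -0.21077891597117304 F [-2.1  3.8  7.3]
```

drive_tool(plan=[[0,0.001,0,0,0,0,-1],[0,0.001,0,0,0,0,-1],[0,0.001,0,0,0,0,-1],[0,0,0,0,0,0,-1],[0,0,0,0,0,0,-1]])

```text
t: 14.5
tcp_pos: [0.5854, -0.0344, 0.1335]
tool_rot: [1.0, -0.001, -0.001, -0.004]
force: [-0.5, 10.9, 7.6]
finger_gap: 0.196
gripper_force: 51.2
```

```bash
python3 arc.py
```

```text
tcp [ 0.5854 -0.0344  0.1335] r 0.04197915314732288 ang skid -0.5526047157401575 F [-0.5 10.9  7.6]
```

Stop confirmed: the force rises to 11 N with no further motion, and the TCP is at (0.5854, -0.0344). Next I compute the opening rows.

```bash
python3 arc.py 0 15 24
```

```text
tcp [ 0.5854 -0.0344  0.1335] r 0.04197915314732288 ang skid -0.5526047157401575 F [-0.5 10.9  7.6]
[-0.0005, -0.0110] [-0.0033, -0.0105] [-0.0059, -0.0093] [-0.0081, -0.0074] [-0.0097, -0.0051] [-0.0107, -0.0024] [-0.0110, 0.0005] [-0.0105, 0.0033] [-0.0093, 0.0059] [-0.0074, 0.0081] [-0.0051, 0.0097] [-0.0024, 0.0107] [0.0005, 0.0110] [0.0033, 0.0105] [0.0059, 0.0093] [0.0081, 0.0074] [0.0097, 0.0051] [0.0107, 0.0024] [0.0110, -0.0005] [0.0105, -0.0033] [0.0093, -0.0059] [0.0074, -0.0081] [0.0051, -0.0097] [0.0024, -0.0107]
```

drive_tool(plan=[[0,-0.0035,0,0,0,0,-1],[-0.0005,-0.011,0,0,0,0,-1],[-0.0033,-0.0105,0,0,0,0,-1],[-0.0059,-0.0093,0,0,0,0,-1],[-0.0081,-0.0074,0,0,0,0,-1],[-0.0097,-0.0051,0,0,0,0,-1],[-0.0107,-0.0024,0,0,0,0,-1],[0,0,0,0,0,0,-1]])

```text
t: 15.3
tcp_pos: [0.5448, 0.0116, 0.1335]
tool_rot: [1.0, 0.0, -0.003, -0.001]
force: [-3.0, 2.7, 7.9]
finger_gap: 0.193
gripper_force: 51.1
```

drive_tool(plan=[[-0.011,0.0005,0,0,0,0,-1],[-0.0105,0.0033,0,0,0,0,-1],[-0.0093,0.0059,0,0,0,0,-1],[-0.0074,0.0081,0,0,0,0,-1],[-0.0051,0.0097,0,0,0,0,-1],[-0.0024,0.0107,0,0,0,0,-1],[0,0,0,0,0,0,-1]])

```text
t: 16.0
tcp_pos: [0.5015, -0.0299, 0.1335]
tool_rot: [1.0, -0.0, -0.001, 0.001]
force: [0.2, -2.1, 6.5]
finger_gap: 0.193
gripper_force: 51.1
```

```bash
python3 arc.py
```

```text
tcp [ 0.5015 -0.0299  0.1335] r 0.04208483580571395 ang skid 184.48979834523007 F [ 0.2 -2.1  6.5]
```

Half a turn is done with small forces, so I continue.

drive_tool(plan=[[0.0005,0.011,0,0,0,0,-1],[0.0033,0.0105,0,0,0,0,-1],[0.0059,0.0093,0,0,0,0,-1],[0.0081,0.0074,0,0,0,0,-1],[0.0097,0.0051,0,0,0,0,-1],[0.0107,0.0024,0,0,0,0,-1],[0.011,-0.0005,0,0,0,0,-1],[0.0105,-0.0033,0,0,0,0,-1],[0.0093,-0.0059,0,0,0,0,-1],[0.0074,-0.0081,0,0,0,0,-1]])

```text
t: 17.0
tcp_pos: [0.5766, -0.0565, 0.1335]
tool_rot: [1.0, -0.0, -0.003, 0.0]
force: [-4.9, -1.2, 9.6]
finger_gap: 0.19
gripper_force: 51.6
```

drive_tool(plan=[[0.0051,-0.0097,0,0,0,0,-1],[0.0024,-0.0107,0,0,0,0,-1],[-0.0005,-0.011,0,0,0,0,-1],[-0.0033,-0.0105,0,0,0,0,-1],[-0.0059,-0.0093,0,0,0,0,-1],[-0.0081,-0.0074,0,0,0,0,-1],[-0.0097,-0.0051,0,0,0,0,-1],[-0.0107,-0.0024,0,0,0,0,-1],[0,0,0,0,0,0,-1]])

```text
t: 17.9
tcp_pos: [0.5439, 0.0116, 0.1335]
tool_rot: [1.0, 0.0, -0.004, -0.001]
force: [-2.3, 1.8, 10.1]
finger_gap: 0.193
gripper_force: 51.6
```

```bash
python3 arc.py
```

```text
tcp [0.5439 0.0116 0.1335] r 0.04190942187610744 ang skid 94.66236172632186 F [-2.3  1.8 10.1]
```

drive_tool(plan=[[-0.011,0.0005,0,0,0,0,-1],[-0.0105,0.0033,0,0,0,0,-1],[-0.0093,0.0059,0,0,0,0,-1],[-0.0074,0.0081,0,0,0,0,-1],[-0.0051,0.0097,0,0,0,0,-1],[-0.0024,0.0107,0,0,0,0,-1],[0.0005,0.011,0,0,0,0,-1],[0.0033,0.0105,0,0,0,0,-1],[0.0059,0.0093,0,0,0,0,-1],[0.0081,0.0074,0,0,0,0,-1]])

```text
t: 18.9
tcp_pos: [0.5185, -0.0644, 0.1335]
tool_rot: [1.0, -0.001, -0.002, -0.002]
force: [1.9, 9.2, 9.0]
finger_gap: 0.193
gripper_force: 51.6
```

drive_tool(plan=[[0.0097,0.0051,0,0,0,0,-1],[0.0107,0.0024,0,0,0,0,-1],[0.011,-0.0005,0,0,0,0,-1],[0.0105,-0.0033,0,0,0,0,-1],[0.0093,-0.0059,0,0,0,0,-1],[0,0,0,0,0,0,-1],[0,0,0,0,0,0,-1]])

```text
t: 19.6
tcp_pos: [0.5701, -0.0629, 0.1335]
tool_rot: [1.0, -0.0, -0.001, -0.001]
force: [1.5, 2.2, 8.4]
finger_gap: 0.194
gripper_force: 51.4
```

```bash
python3 arc.py
```

```text
tcp [ 0.5701 -0.0629  0.1335] r 0.04205537353440784 ang skid -45.76759056036817 F [1.5 2.2 8.4]
```

drive_tool(plan=[[0.0074,-0.0081,0,0,0,0,-1],[0.0051,-0.0097,0,0,0,0,-1],[0.0024,-0.009,0,0,0,0,-1],[0,0,0,0,0,0,-1],[0,0,0,0,0,0,-1],[0,0,0,0,0,0,-1]])

```text
t: 20.2
tcp_pos: [0.5851, -0.0363, 0.1336]
tool_rot: [1.0, -0.0, -0.001, -0.001]
force: [1.5, 2.8, 7.5]
finger_gap: 0.194
gripper_force: 51.3
```

```bash
python3 arc.py
```

```text
tcp [ 0.5851 -0.0363  0.1336] r 0.04194662572365954 ang skid -3.119495319626406 F [1.5 2.8 7.5]
```

drive_tool(plan=[[0,-0.0011,0,0,0,0,-1],[0,-0.001,0,0,0,0,-1],[0,0,0,0,0,0,-1],[0,0,0,0,0,0,-1],[0,0,0,0,0,0,-1],[0,0,0,0,0,0,-1]])

```text
t: 20.8
tcp_pos: [0.5852, -0.0356, 0.1336]
tool_rot: [1.0, -0.0, -0.001, 0.0]
force: [1.4, -1.5, 6.5]
finger_gap: 0.194
gripper_force: 51.2
```

```bash
python3 arc.py
```

```text
tcp [ 0.5852 -0.0356  0.1336] r 0.04192722265443754 ang skid -2.189467824626769 F [ 1.4 -1.5  6.5]
```

drive_tool(plan=[[0,-0.0008,0,0,0,0,-1],[0,-0.0006,0,0,0,0,-1],[0,0,0,0,0,0,-1],[0,0,0,0,0,0,-1],[0,0,0,0,0,0,-1],[0,0,0,0,0,0,-1]])

```text
t: 21.4
tcp_pos: [0.5853, -0.0344, 0.1336]
tool_rot: [1.0, 0.0, -0.001, 0.0]
force: [1.7, -0.8, 6.1]
finger_gap: 0.196
gripper_force: 51.1
```

```bash
python3 handle.py w5.png; python3 arc.py
```

```text
[ 0.58532159 -0.03443727  0.13355435] [ 9.99999648e-01  4.92020360e-06 -7.87446661e-04  2.88758983e-04]
cap 928 (525.5, 359.5) [[0.5348, -0.1571, 0.097], [0.5337, -0.1579, 0.097]] [ 0.5337 -0.1581  0.0971]
handle 1181 (319.64508056640625, 342.73834228515625) [[0.5883, -0.034, 0.1545], [0.5885, -0.034, 0.1545]] [ 0.589  -0.0341  0.1544]
wheel ((552.4374389648438, -30.223905563354492), 45.507972717285156)
tcp [ 0.5853 -0.0344  0.1335] r 0.041917527437719995 ang skid -0.570749986097626 F [ 1.6 -2.6  7. ]
```

View pics/w5.png

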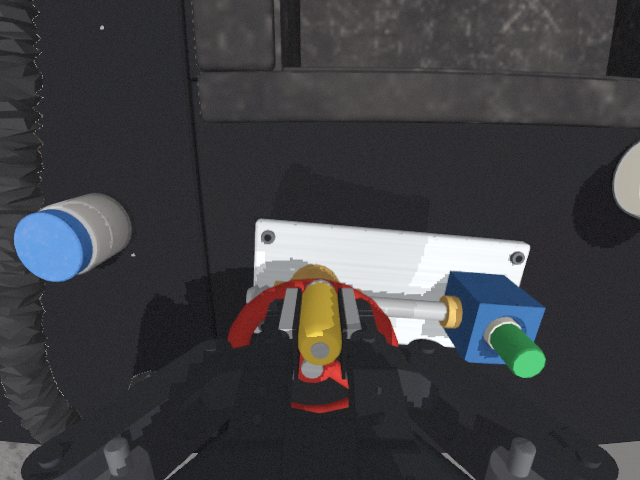

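Wrist view: the handle (320,342) is between the pads at its stop angle, two turns open. The cartridge is home in the block at (522,359), and the jar is untouched at (70,240).

```bash
python3 -c "
from station import manip
print(manip.sign_off())"
```

```text
the job is handed in; nothing more can be done
None
```

The job is handed in at about 21 s of the 72 s allowed: the cartridge is fully home and released, and the valve was closed to its stop and backed off two turns (within about 0.5°), with the gripper still holding the handle.

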